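# Flip the splash shield's kickstand down, then hold the shield upright

## Robot

A 6-joint arm with a two-finger parallel gripper is mounted at the origin on the work surface. World frame = base frame: x ahead of the robot, y to its left, z up, the work surface at z = 0. Lengths are in m, angles in rad, forces in N, time in s.
With the tool pointing down it reaches from about 0.4 to 0.925 m from the base axis. Payload 3.4 kg.
Tool frame: the origin (TCP) lies between the finger pads, 19 mm behind the fingertips; this is the grasp point; x points along the fingers, z is the direction in which the jaws open and shut, and the axes are right-handed (so a half turn about x gives the same grasp; the last joint's range is limited). The gripper opens to 85 mm and grips with 20 to 120 N. Pads are 22 mm wide; open, the fingers measure 114 mm over their backs; the gripper's body (76 mm by 85 mm) begins 54 mm behind the grasp point. The pads swing forward as they close: fully open they stand 13 mm farther back than shut.
Start: joints at [-1.254, 0.307, 1.506, -0, 1.328, -0.073], TCP at [0.218, -0.532, 0.25] pointing down, gripper open.
Joint ranges: [-3.12, 3.12], [-1.05, 2.28], [0.14, 2.33], [-1.42, 4.57], [0.1, 2.73], [-2.68, 2.68]. Speed limits (rad/s): [2.57, 2.57, 3.14, 3.14, 3.14, 3.14].

## Interface

Orientations are given as a unit quaternion [x, y, z, w].
In Python, from bench import monitor, get_image, job gives the robot as it stands.
- The arm moves only by the tool step_arm, never from a script. Its arguments are lists of equal length, an entry for each row: "xyz": the shift along the tool's x, y, z as a fraction of full scale, a list of three; "angular": the turn, a rotation vector about the tool's x, y, z as a fraction of full scale, a list of three. In form: {"xyz": [[tx, ty, tz], ...], "angular": [[ax, ay, az], ...]}. A call has 1 to 5 rows; each row is the pose to reach, as a shift and turn from the pose commanded when the call began, along the tool's axes at that moment; what a row does not reach only later rows make up. Full scale, the value 1, is 500 mm for a shift and 90 degrees for a turn. A row lasts 1/12 s, in which the tool goes at most 41.7 mm and 7.16 degrees, less where a joint would pass 70% of its speed; a pose out of reach is approached as far as the arm can. A call with a number of a shift or a turn outside -1 to 1 is refused whole. A call with a gripper value outside its range is refused whole. "claw" is the closure, from 0 (fully open) to 1 (shut), set as the call begins (left out, the last holds). The fingers move at their own pace and stop on an object; the grip force is fixed at half the most. Time passes only in rows, so rows that repeat a pose let the fingers close. It gives the time, the measured TCP pose, the force and the opening at its end, in the units of the state.
- monitor.get_state(): the state, without advancing time (a new reading comes with each control period).
- get_image(name): name is "scene" or "top"; returns a dict with "color" (420x560x3 uint8, blue, green, red), "range_z" (420x560 float32, m along the optical axis (not along the pixel's ray), 0 where there is no reading), "fx", "fy", "cx", "cy" (pixels), "R" (3x3) and "t" (3): a world point X has camera coordinates R X + t. Camera axes: x right, y down, z forward; pixel columns grow to the right and rows downward; lengths in m; the calibration is good to about 2 mm. A picture is of the moment at which its call begins.
- job.close_job(): hands the job in, once; it reports no verdict.
The state is a dict: "time": time; "joint_pos": joint angles; "joint_vel": joint speeds; "effort": joint torques, N m; "tool_pos": TCP position; "tcp_rot": TCP orientation; "force": force on the tool from outside, world axes, zero at the start; "moment": the same for the moment, N m; "grip_width": finger opening in m.
Only numpy, scipy, OpenCV 4.12 (cv2) and the standard library are available. Lean on these libraries where they do the work, as an engineer would, in place of code of your own. Each camera call takes 0.05 s, during which the arm holds its last target. There are 200 camera calls.

## Task

The clear splash shield leans against the side of the pump module with its kickstand folded up: leave it leaning while you swing the kickstand out and all the way down, past centre to its stop, so that it stays down when you let go of it. Then take the shield by its top tube, bring it upright on both its feet, leaning neither on the module nor on the kickstand, and keep it there: finish while still holding it upright, so that I can get at the side of the module before it is let down on its stand. Leave the bottles and the vial rack alone.

Things in the scene. Friction and masses are not known exactly. Their poses are not given: they have to be found in the camera images.
- shield: Clear splash shield, loose, about 0.8 kg: grey frame of 20 mm round tube 300 wide, 320 high, 4 mm pane. Starts leaning 21 deg, side posts on the module's upper edge; stands on 2 round rubber feet (24 mm), tips if unheld. Origin: underside midway between feet; tipping axis 12 mm up, along x. x along the tubes, away from the robot; z up the frame; y to the kickstand side, away from the module.
- rail_mid (a point): Middle of the shield's top tube, on its axis: shield frame (0, 0, 0.310). Round, 20 mm thick, along the shield's x, free 120 mm either side; the pane ends 5 mm below the tube. While leaning it is about 0.29 m above the bench, 120 mm above the module's top.
- kickstand (a joint): Hinge of the violet leg on the shield's +y face: 0 folded up, 2.30 rad down at its stop; axis along the shield's x through kickstand_hinge. Leg's angle from shield +z towards +y = 0.15 + joint value. Over-centre spring: pulls to the nearer end, nil at about 1.15 rad (leg square to the pane), 0.05 N m (0.4 N at the ball) at the ends. Pulling hard tips the shield.
- kickstand_foot (a point): Centre of the light grey rubber ball, 24 mm diameter, at the free end of the violet leg (12 mm round rod), 130 mm from the hinge axis. In the shield frame: folded (0, 0.047, 0.259), 33 mm clear of the pane; down (0, 0.111, 0.030): with the shield vertical the ball hangs 18 mm clear of the bench and touches only when the shield leans 9 deg to its side.
- kickstand_hinge (a point): On the kickstand's hinge axis, in a dark clamp at the middle of the shield's cross tube: shield frame (0, 0.028, 0.130).
- foot_near (a point): Centre of the shield's rubber foot nearer the robot (shield frame -0.14, 0, 0.012): 12 mm above the bench while it stands on it.
- foot_far (a point): Centre of the shield's other rubber foot (shield frame 0.14, 0, 0.012): 12 mm above the bench while it stands on it.
- pump_module: White pump module, fixed, a box 420 mm deep (its x), 280 wide (its y), 170 high, navy front towards the robot. Origin: centre of its underside on the bench. The shield leans on its +y side.
- eluent_bottle: Amber bottle with violet cap on the bench, 80 mm diameter, 150 high; origin: centre of its base. To be left alone.
- vial_rack: Low blue rack with capped vials on the bench, 90 x 140 mm, 50 high; origin: centre of its underside. To be left alone.
- rinse_bottle: Clear bottle with violet cap standing on the pump module, 68 mm diameter, 130 high; origin: centre of its base. To be left alone.

How it is judged:
By the outcome, as a careful person would: the job done as asked, in the order asked, and still so for the second after the job is handed in, while the arm keeps its last pose, push and grip.
It also fails if it takes over 64 s, if anything falls off the work surface, if the arm or the gripper's body presses on something with over 40 N, if the wrist force passes 120 N, or if a joint passes its speed limit or range.

## Working session

There is one attempt and no reset: what is moved stays moved. The work goes in short steps, Python scripts to look and compute and a tool call to move; the robot and the scene stay as the last step left them, time stands still between calls to the robot, and variables do not carry over. Pictures are saved under pics/ and viewed, about 8 in all and at most 12, crops included, and the job is handed in when it is done.

Besides the shell and the picture viewer there is one more tool, called after ">>>" as name(argument=value, ...) on one line, values as JSON. step_arm: Moves the arm, as the interface text tells. Shift numbers are shares of 500 mm and turn numbers shares of 90 degrees, none past 1 either way. Its arguments: {"type":"object","properties":{"xyz":{"type":"array","items":{"type":"array","items":{"type":"number"}}},"angular":{"type":"array","items":{"type":"array","items":{"type":"number"}}},"claw":{"type":"number"}},"required":["xyz","angular"]}

```bash
mkdir -p pics; python3 - <<'E'
from bench import monitor,get_image
import cv2,numpy as np
for n in("scene","top"):
    d=get_image(n); cv2.imwrite(f"pics/{n}0.png",d["color"]); np.savez(f"{n}0.npz",**d)
    print(n,d["fx"],d["cx"],d["cy"],np.round(d["R"],3).tolist(),d["t"])
s=monitor.get_state();print(s)
E
```

```text
scene 494.9733759638129 286.237555684547 203.4273968124378 [[-0.313, 0.95, 0.015], [0.722, 0.248, -0.646], [-0.617, -0.192, -0.763]] [ 0.13151422 -0.28241943  1.868352  ]
top 434.8729844882839 276.5750754474175 214.58975590111336 [[-0.013, -1.0, 0.01], [-0.983, 0.011, -0.182], [0.182, -0.012, -0.983]] [0.05213283 0.55401663 1.17688415]
{'time': 0.1, 'joint_pos': array([-1.25452124e+00,  3.07534013e-01,  1.50754437e+00,  1.21108412e-05,
        1.32843068e+00, -7.35313630e-02]), 'joint_vel': array([-0.00188363, -0.00473228, -0.00325217, -0.00137381, -0.0012412 ,
       -0.00090844]), 'effort': array([ 7.40847554e-05, -4.58526313e+01, -2.52607173e+01,  1.46213283e-04,
        5.56037470e-03, -2.83038582e-05]), 'tool_pos': array([ 0.21828249, -0.53130702,  0.24915201]), 'tcp_rot': array([ 0.39411893,  0.58789918, -0.39327725,  0.58683714]), 'force': array([-1.00112114, -0.13525873, -0.2110534 ]), 'moment': array([0.02208198, 0.04164721, 0.00591632]), 'grip_width': 0.08559190714037025}
```

View pics/scene0.png

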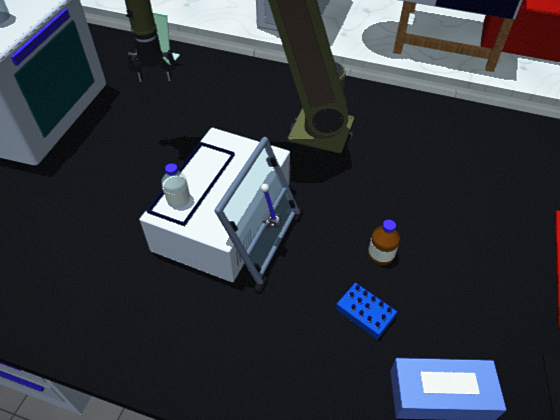

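View pics/top0.png

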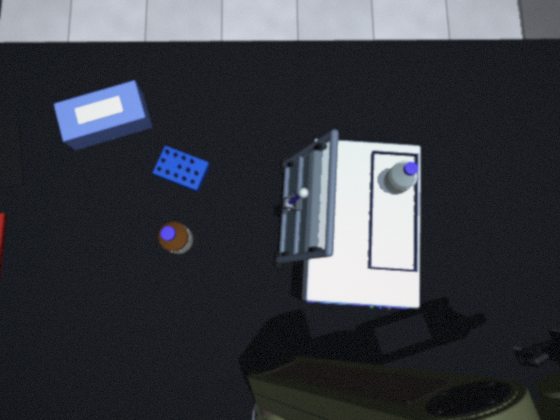

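The scene view shows the shield leaning on the module's +y side, with the top tube from about (222,210) to (265,142), the ball at (266,188) and the clamp at (272,222). In the top view the tube runs from (335,135) to (330,257), the ball is at (304,192), and the feet are near (280,260) and (287,160). Next I'll enlarge both.

```bash
cat > h.py <<'E'
import numpy as np,cv2
def dep(d,u,v,z): 
    c=np.array([(u-d["cx"])/d["fx"]*z,(v-d["cy"])/d["fy"]*z,z]); return d["R"].T@(c-d["t"])
def proj(d,X):
    c=d["R"]@np.asarray(X)+d["t"]; return np.array([d["fx"]*c[0]/c[2]+d["cx"],d["fy"]*c[1]/c[2]+d["cy"]])
def ray(d,u,v): # origin, dir
    o=-d["R"].T@d["t"]; return o,dep(d,u,v,1.)-o
def onz(d,u,v,z):
    o,r=ray(d,u,v); return o+r*(z-o[2])/r[2]
E
python3 - <<'E'
import numpy as np,cv2
t=dict(np.load("top0.npz")); s=dict(np.load("scene0.npz"))
a=cv2.resize(t["color"][120:320,270:430],None,fx=2.8,fy=2.8,interpolation=cv2.INTER_CUBIC)
b=cv2.resize(s["color"][125:300,205:310],None,fx=3.2,fy=3.2,interpolation=cv2.INTER_CUBIC)
im=np.zeros((560,800,3),np.uint8); im[:a.shape[0],:a.shape[1]]=a; im[:b.shape[0],455:455+b.shape[1]]=b
im=cv2.convertScaleAbs(im,alpha=1.3,beta=20)
cv2.imwrite("pics/crop0.png",im)
from h import *
for n,d,P in(("t",t,[(304,192),(334,150),(332,200),(331,240),(281,261),(400,200),(400,290)]),("s",s,[(266,188),(240,180),(195,205)])):
    for u,v in P: z=np.median(d["range_z"][v-1:v+2,u-1:u+2]); print(n,u,v,z,np.round(dep(d,u,v,z),3))
E
```

```text
t 304 192 1.0142435 [ 0.567 -0.016  0.271]
t 334 150 1.0043082 [ 0.659 -0.086  0.299]
t 332 200 0.9806612 [ 0.54  -0.077  0.301]
t 331 240 0.9654248 [ 0.45  -0.071  0.299]
t 281 261 1.2107178 [0.424 0.035 0.044]
t 400 200 1.1163987 [ 0.567 -0.27   0.17 ]
t 400 290 1.0744199 [ 0.34  -0.255  0.17 ]
s 266 188 1.3140484 [ 0.574 -0.01   0.264]
s 240 180 1.2918985 [ 0.594 -0.074  0.293]
s 195 205 1.3839071 [ 0.627 -0.203  0.179]
```

View pics/crop0.png

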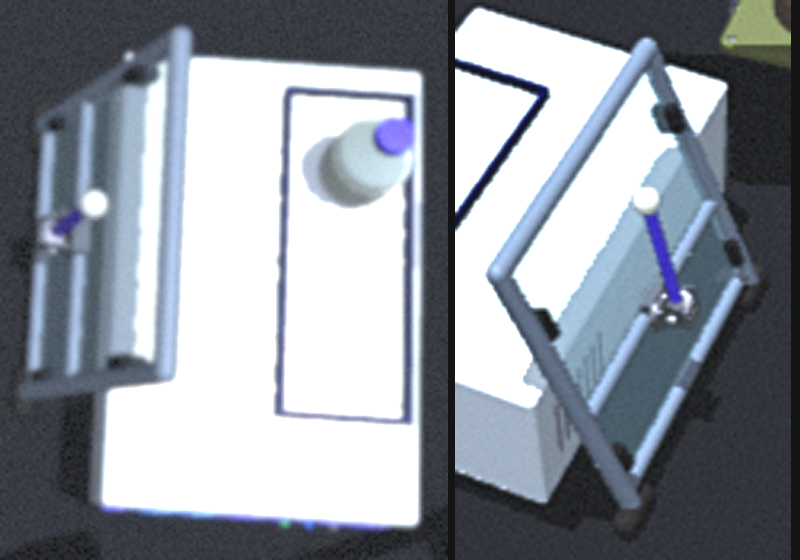

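The crop shows the frame corners, the feet, the ball and the clamp clearly. I'll fit the shield pose to these points in both views.

```bash
cat >> h.py <<'E'
def Tsh(p):
    x,y,yaw,lean=p # lean: top tilts toward -y (shield), about tipping axis z=.012
    c,s=np.cos(lean),np.sin(lean); Rx=np.array([[1,0,0],[0,c,-s],[0,s,c]])
    Rz=np.array([[np.cos(yaw),-np.sin(yaw),0],[np.sin(yaw),np.cos(yaw),0],[0,0,1]])
    R=Rz@Rx; return R,np.array([x,y,.012])-R@[0,0,.012]
def pt(p,q): R,o=Tsh(p); return R@np.asarray(q)+o
def leg(th,l=.13): a=.15+th; return np.array([0,.028+l*np.sin(a),.130+l*np.cos(a)])
E
python3 - <<'E'
from h import *
from scipy.optimize import least_squares
t=dict(np.load("top0.npz")); s=dict(np.load("scene0.npz"))
F=[.14,0,.31];N=[-.14,0,.31];B=[0,.047,.259];ff=[.14,0,.012];fn=[-.14,0,.012]
O=[(t,F,334.3,132.8),(t,N,329,252.5),(t,B,303.6,193.2),(t,fn,279,260.4),(s,F,220,209),(s,N,264.5,141),(s,B,265,187.5),(s,ff,259.7,284.4),(s,fn,298,216)]
f=lambda p:np.concatenate([proj(d,pt(p,q))-[u,v] for d,q,u,v in O])
r=least_squares(f,[.56,.04,0,.37],loss='soft_l1')
p=r.x;print(p,np.degrees(p[2:]));print(np.round(r.fun.reshape(-1,2),1))
np.save("p.npy",p)
for n,q in dict(rail=[0,0,.31],ball=B,hinge=[0,.028,.13],down=leg(2.3),fn=fn,ff=ff).items(): print(n,np.round(pt(p,q),3))
for th in np.arange(0,2.4,.23): print(round(th,2),np.round(pt(p,leg(th)),3))
E
```

```text
[ 0.5717564   0.02992855 -0.07931461  0.37151833] [-4.5443922  21.28643206]
[[-0.2  0.6]
 [-0.2 -0.3]
 [-0.2 -0.7]
 [-0.4 -1.3]
 [-1.6  0.8]
 [ 0.4 -1.3]
 [-0.3 -0.4]
 [ 1.  -1.3]
 [-0.7 -2.6]]
rail [ 0.563 -0.078  0.29 ]
ball [ 0.568 -0.016  0.259]
hinge [0.57  0.013 0.132]
down [0.579 0.126 0.069]
fn [0.432 0.041 0.012]
ff [0.711 0.019 0.012]
0.0 [ 0.568 -0.015  0.259]
0.23 [0.571 0.014 0.262]
0.46 [0.573 0.044 0.258]
0.69 [0.575 0.072 0.248]
0.92 [0.577 0.097 0.232]
1.15 [0.579 0.117 0.21 ]
1.38 [0.58  0.132 0.184]
1.61 [0.581 0.141 0.156]
1.84 [0.581 0.143 0.126]
2.07 [0.58  0.138 0.096]
2.3 [0.579 0.126 0.069]
```

```bash
cat >> h.py <<'E'
from scipy.spatial.transform import Rotation as Ro
def Rt(p,lean):  # tool x along -shield z, tool z along +/- shield y
    R=Tsh((p[0],p[1],p[2],lean))[0]; z=R[:,1]; x=-R[:,2]; return np.c_[x,np.cross(z,x),z]
def rows(pos,R0,targets):
    "targets: list of (pos,R); prints fractions"
    for q,R in targets:
        R0=np.asarray(R0); print(np.round(R0.T@(np.asarray(q)-pos)/.5,3).tolist(), np.round(Ro.from_matrix(R0.T@R).as_rotvec()/(np.pi/2),3).tolist())
E
python3 - <<'E'
from h import *
from bench import monitor
s=monitor.get_state(); R0=Ro.from_quat(s["tcp_rot"]).as_matrix(); print(np.round(R0,3)); p=np.load("p.npy")
R=Rt(p,0)
for fl in(1,-1):
    RR=R@np.diag([1,fl,fl]); print(np.round(RR,3)); q0=s["tool_pos"]
    yv=R[:,2]; b=pt(p,leg(0))
    rows(q0,R0,[(np.array([.25,-.53,.42]),RR),(np.array([.45,-.25,.45]),RR),(b+yv*.007+[0,0,.15],RR)])
E
```

```text
[[-0.001  0.925  0.38 ]
 [ 0.002  0.38  -0.925]
 [-1.     0.    -0.002]]
[[ 0.    -0.997  0.079]
 [ 0.     0.079  0.997]
 [-1.     0.     0.   ]]
[-0.342, 0.06, 0.021] [-1.701, -0.0, -0.002]
[-0.401, 0.643, -0.345] [-1.701, -0.0, -0.002]
[-0.318, 1.046, -0.702] [-1.701, -0.0, -0.002]
[[ 0.     0.997 -0.079]
 [ 0.    -0.079 -0.997]
 [-1.     0.     0.   ]]
[-0.342, 0.06, 0.021] [0.299, -0.001, 0.0]
[-0.401, 0.643, -0.345] [0.299, -0.001, 0.0]
[-0.318, 1.046, -0.702] [0.299, -0.001, 0.0]
```

>>> step_arm(xyz=[[-0.08,0.01,0],[-0.16,0.02,0],[-0.24,0.04,0],[-0.32,0.1,0],[-0.4,0.16,-0.03]], angular=[[0.06,0,0],[0.12,0,0],[0.18,0,0],[0.24,0,0],[0.3,0,0]], claw=0.42)

```text
time: 0.52
tool_pos: [0.2791, -0.497, 0.4371]
tcp_rot: [-0.521, -0.477, 0.522, -0.478]
force: [0.2, -1.4, -0.4]
grip_width: 0.0497
```

```bash
cat > now.py <<'E'
from h import *
from bench import monitor
p=np.load("p.npy"); s=monitor.get_state(); P0=s["tool_pos"]; R0=Ro.from_quat(s["tcp_rot"]).as_matrix()
FL=np.diag([1,-1,-1]); RV=Rt(p,0)@FL; yv=Rt(p,0)[:,2]; xv=-Rt(p,0)[:,1]; Z=np.array([0,0,1.])
E
cat > st.py <<'E'
from now import *
print(round(s["time"],2),P0.round(4),"F",s["force"].round(1),"M",s["moment"].round(2),"w",round(s["grip_width"],4),"q",s["joint_pos"].round(2)); print(R0.round(3).tolist())
E
python3 - <<'E'
from st import *
b=pt(p,leg(0)); rows(P0,R0,[(np.array([.45,-.2,.42]),RV),(b+yv*.007+Z*.1,RV)])
E
```

```text
0.52 [ 0.2791 -0.497   0.4371] F [ 0.2 -1.4 -0.4] M [-0.05 -0.06  0.  ] w 0.0497 q [-1.13  0.22  1.18 -0.    1.75  0.53]
[[0.001, 0.996, -0.088], [-0.001, -0.088, -0.996], [-1.0, 0.001, 0.001]]
[0.034, 0.288, -0.622] [-0.006, 0.001, -0.0]
[0.155, 0.491, -1.025] [-0.006, 0.001, -0.0]
```

>>> step_arm(xyz=[[0,0.035,-0.07],[0,0.07,-0.14],[0,0.105,-0.21],[0,0.14,-0.28],[0,0.175,-0.35]], angular=[[-0.005,0,0],[-0.005,0,0],[-0.005,0,0],[-0.005,0,0],[-0.005,0,0]])

```text
time: 0.93
tool_pos: [0.3804, -0.3268, 0.4353]
tcp_rot: [0.518, 0.481, -0.518, 0.481]
force: [0.5, -0.3, 0.2]
grip_width: 0.0496
```

>>> step_arm(xyz=[[0,0.035,-0.07],[0,0.07,-0.14],[0,0.105,-0.21],[0,0.14,-0.28],[0,0.175,-0.35]], angular=[[0,0,0],[0,0,0],[0,0,0],[0,0,0],[0,0,0]])

```text
time: 1.35
tool_pos: [0.4804, -0.1586, 0.4353]
tcp_rot: [-0.518, -0.481, 0.518, -0.481]
force: [0.4, -0.3, 0.8]
grip_width: 0.0493
```

>>> step_arm(xyz=[[0.02,0.035,-0.07],[0.04,0.07,-0.14],[0.06,0.105,-0.21],[0.08,0.14,-0.28],[0.1,0.14,-0.32]], angular=[[0,0,0],[0,0,0],[0,0,0],[0,0,0],[0,0,0]])

```text
time: 1.77
tool_pos: [0.5643, -0.0026, 0.3839]
tcp_rot: [0.518, 0.482, -0.517, 0.482]
force: [0.3, -0.5, -0.6]
grip_width: 0.0495
```

```bash
python3 - <<'E'
from st import *
b=pt(p,leg(0)); rows(P0,R0,[(b+yv*.007+Z*.06,RV),(b+yv*.007+Z*.003,RV)])
E
```

```text
1.77 [ 0.5643 -0.0026  0.3839] F [ 0.3 -0.5 -0.6] M [-0.01 -0.02  0.06] w 0.0495 q [-0.08  0.22  1.3   0.    1.62  1.56]
[[0.0, 0.997, -0.071], [0.002, -0.071, -0.997], [-1.0, 0.0, -0.002]]
[0.13, 0.009, 0.011] [0.005, -0.001, -0.0]
[0.244, 0.009, 0.011] [0.005, -0.001, -0.0]
```

>>> step_arm(xyz=[[0.04,0.01,0.01],[0.08,0.01,0.01],[0.13,0.01,0.01],[0.13,0.01,0.01],[0.13,0.01,0.01]], angular=[[0.005,0,0],[0.005,0,0],[0.005,0,0],[0.005,0,0],[0.005,0,0]])

```text
time: 2.18
tool_pos: [0.5652, -0.0113, 0.3191]
tcp_rot: [-0.519, -0.481, 0.521, -0.478]
force: [0.4, 0.2, 0.0]
grip_width: 0.0493
```

```bash
cat > look.py <<'E'
import sys
from st import *
from bench import get_image
n=sys.argv[1]
t=get_image("top"); c=get_image("scene"); np.savez(f"top{n}.npz",**t); np.savez(f"scene{n}.npz",**c)
a=cv2.resize(t["color"][110:310,240:400],None,fx=2.8,fy=2.8,interpolation=cv2.INTER_CUBIC)
b=cv2.resize(c["color"][100:300,205:323],None,fx=2.8,fy=2.8,interpolation=cv2.INTER_CUBIC)
im=np.zeros((560,800,3),np.uint8); im[:a.shape[0],:a.shape[1]]=a; im[:b.shape[0],455:455+b.shape[1]]=b
cv2.imwrite(f"pics/look{n}.png",cv2.convertScaleAbs(im,alpha=1.3,beta=20))
E
python3 look.py 1
```

```text
2.18 [ 0.5652 -0.0113  0.3191] F [0.4 0.2 0. ] M [ 0.02 -0.    0.04] w 0.0493 q [-0.09  0.25  1.41  0.    1.48  1.56]
[[-0.005, 0.997, -0.081], [0.0, -0.081, -0.997], [-1.0, -0.005, -0.0]]
```

View pics/look1.png

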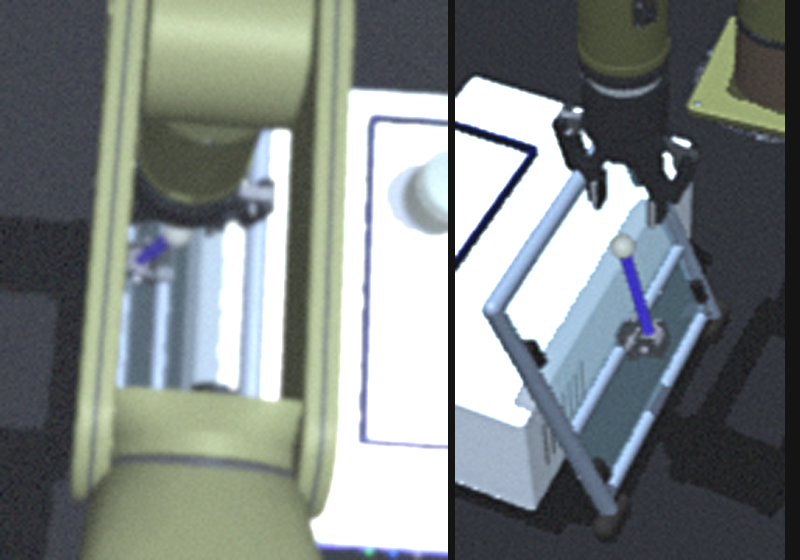

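The fingers straddle the ball: in the scene view the tips are at x≈597 and 655, with the ball at (624,245). I'll descend now.

>>> step_arm(xyz=[[0.03,0,0],[0.06,0,0],[0.09,0,0],[0.108,0,0],[0.108,0,0]], angular=[[0,0,0],[0,0,0],[0,0,0],[0,0,0],[0,0,0]])

```text
time: 2.7
tool_pos: [0.5659, -0.0117, 0.266]
tcp_rot: [-0.52, -0.48, 0.52, -0.479]
force: [-0.8, -0.0, -0.5]
grip_width: 0.0496
```

```bash
python3 - <<'E'
from st import *
# back pad keeps ball: TCP = ball + (0.025-0.012-.002) along yv
for th in np.arange(.2,1.61,.1):
    b=pt(p,leg(th)); off=.0115+.002; q=b+yv*off+Z*(.006+.006*min(th,1)); q=q-xv*(xv@(q-P0))
    print(round(th,2),q.round(3),end=' '); rows(P0,R0,[(q,R0)])
E
```

```text
2.7 [ 0.5659 -0.0117  0.266 ] F [-0.8 -0.  -0.5] M [-0.01 -0.    0.01] w 0.0496 q [-0.1   0.28  1.5   0.    1.36  1.56]
[[-0.001, 0.997, -0.082], [0.0, -0.082, -0.997], [-1.0, -0.001, -0.0]]
0.2 [0.569 0.024 0.269] [-0.006, -0.0, -0.072] [0.0, 0.0, 0.0]
0.3 [0.57  0.037 0.27 ] [-0.007, -0.0, -0.098] [0.0, 0.0, 0.0]
0.4 [0.571 0.05  0.268] [-0.005, -0.0, -0.124] [0.0, 0.0, 0.0]
0.5 [0.572 0.063 0.266] [-0.0, -0.0, -0.149] [0.0, 0.0, 0.0]
0.6 [0.573 0.075 0.263] [0.007, -0.0, -0.173] [0.0, 0.0, 0.0]
0.7 [0.574 0.087 0.258] [0.017, -0.0, -0.197] [0.0, 0.0, 0.0]
0.8 [0.575 0.098 0.252] [0.029, -0.001, -0.22] [0.0, 0.0, 0.0]
0.9 [0.575 0.108 0.245] [0.043, -0.001, -0.241] [0.0, 0.0, 0.0]
1.0 [0.576 0.118 0.237] [0.059, -0.001, -0.26] [0.0, 0.0, 0.0]
1.1 [0.577 0.127 0.227] [0.078, -0.001, -0.278] [0.0, 0.0, 0.0]
1.2 [0.577 0.134 0.217] [0.099, -0.001, -0.293] [0.0, 0.0, 0.0]
1.3 [0.578 0.141 0.206] [0.121, -0.001, -0.307] [0.0, 0.0, 0.0]
1.4 [0.578 0.147 0.194] [0.144, -0.001, -0.318] [0.0, 0.0, 0.0]
1.5 [0.579 0.151 0.182] [0.169, -0.001, -0.326] [0.0, 0.0, 0.0]
1.6 [0.579 0.154 0.169] [0.194, -0.001, -0.333] [0.0, 0.0, 0.0]
```

>>> step_arm(xyz=[[-0.002,0,-0.02],[-0.004,0,-0.04],[-0.006,0,-0.06],[-0.006,0,-0.08],[-0.007,0,-0.1]], angular=[[0,0,0],[0,0,0],[0,0,0],[0,0,0],[0,0,0]])

```text
time: 3.12
tool_pos: [0.571, 0.0398, 0.271]
tcp_rot: [0.52, 0.479, -0.519, 0.48]
force: [0.0, -0.8, -0.1]
grip_width: 0.0499
```

>>> step_arm(xyz=[[0.002,0,-0.025],[0.007,0,-0.05],[0.014,0,-0.074],[0.024,0,-0.097],[0.036,0,-0.12]], angular=[[0,0,0],[0,0,0],[0,0,0],[0,0,0],[0,0,0]])

```text
time: 3.53
tool_pos: [0.5752, 0.0996, 0.2515]
tcp_rot: [0.52, 0.479, -0.52, 0.479]
force: [0.3, -0.2, 0.6]
grip_width: 0.0498
```

```bash
python3 look.py 2
```

```text
3.53 [0.5752 0.0996 0.2515] F [ 0.3 -0.2  0.6] M [-0.06 -0.09  0.04] w 0.0498 q [0.1  0.32 1.49 0.   1.34 1.75]
[[-0.0, 0.997, -0.081], [0.0, -0.081, -0.997], [-1.0, -0.0, -0.0]]
```

View pics/look2.png

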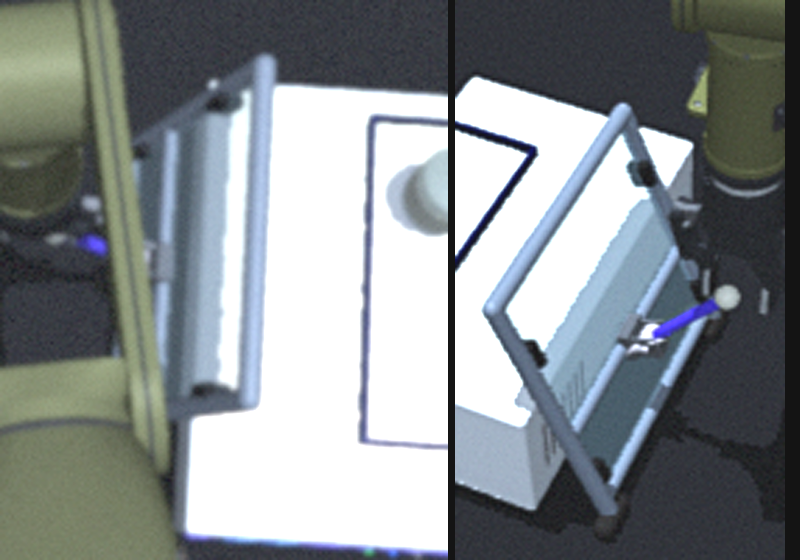

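The leg is swinging out between the fingers (ball at (727,297) in the right-hand pane) and the shield hasn't moved. I'll keep following the arc.

>>> step_arm(xyz=[[0.014,0,-0.02],[0.03,0,-0.04],[0.05,0,-0.058],[0.07,0,-0.074],[0.092,0,-0.088]], angular=[[0,0,0],[0,0,0],[0,0,0],[0,0,0],[0,0,0]])

```text
time: 4.05
tool_pos: [0.5788, 0.1429, 0.2049]
tcp_rot: [-0.52, -0.479, 0.52, -0.479]
force: [-1.0, 0.4, -0.3]
grip_width: 0.0496
```

>>> step_arm(xyz=[[0.024,0,-0.01],[0.05,0,-0.018],[0.075,0,-0.024],[0.1,0,-0.028],[0.1,0,-0.028]], angular=[[0,0,0],[0,0,0],[0,0,0],[0,0,0],[0,0,0]])

```text
time: 4.47
tool_pos: [0.5778, 0.1562, 0.1525]
tcp_rot: [-0.518, -0.481, 0.522, -0.478]
force: [-2.1, -0.9, -0.8]
grip_width: 0.0497
```

```bash
python3 look.py 3
```

```text
4.47 [0.5778 0.1562 0.1525] F [-2.1 -0.9 -0.8] M [-0.   -0.02  0.01] w 0.0497 q [0.19 0.43 1.58 0.   1.14 1.85]
[[-0.006, 0.997, -0.081], [-0.001, -0.081, -0.997], [-1.0, -0.006, 0.002]]
```

View pics/look3.png

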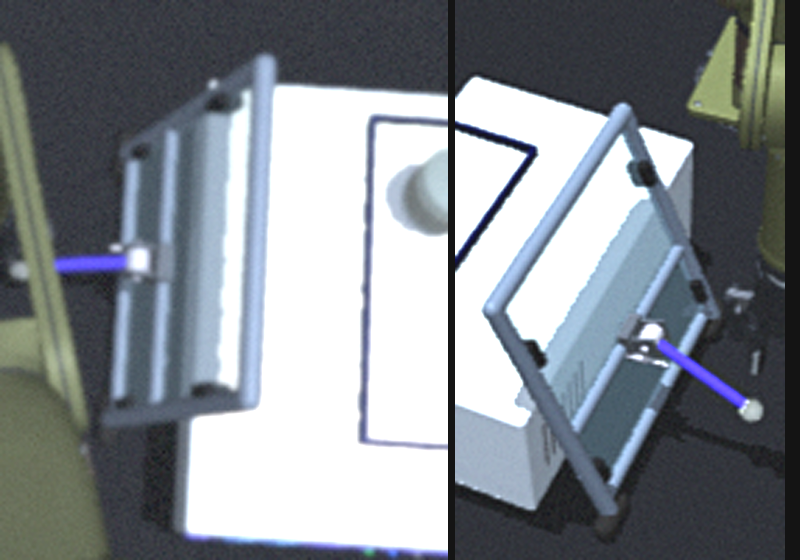

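```bash
python3 - <<'E'
from h import *
p=np.load("p.npy");t=dict(np.load("top3.npz")); s=dict(np.load("scene3.npz"))
print("obs scene",(310.7,246.1),"top",(240+18/2.8,110+270/2.8))
for th in(1.4,1.6,1.8,2.,2.1,2.2,2.3,2.4): print(th,proj(s,pt(p,leg(th))).round(1),proj(t,pt(p,leg(th))).round(1))
E
```

```text
obs scene (310.7, 246.1) top (246.42857142857142, 206.42857142857144)
1.4 [315.2 222.5] [242.5 195.7]
1.6 [317.2 228.9] [240.2 197.7]
1.8 [317.5 234.8] [240.  199.8]
2.0 [316.  239.9] [241.8 201.9]
2.1 [314.6 242.2] [243.3 202.9]
2.2 [312.9 244.1] [245.2 204. ]
2.3 [310.8 245.8] [247.5 205. ]
2.4 [308.4 247.3] [250.2 205.9]
```

Both views put the ball at the pixels for 2.30 rad, so the kickstand is at its stop and the shield hasn't moved. Next I'll raise the arm and go to the tube with the tool tilted into the shield's plane.

>>> step_arm(xyz=[[-0.06,0,0],[-0.14,0,0],[-0.22,0,0],[-0.3,0,0],[-0.38,0,0]], angular=[[0,0,0],[0,0,0],[0,0,0],[0,0,0],[0,0,0]])

```text
time: 4.98
tool_pos: [0.5799, 0.1557, 0.3492]
tcp_rot: [0.521, 0.479, -0.519, 0.48]
force: [0.8, 1.1, -0.2]
grip_width: 0.0498
```

>>> step_arm(xyz=[[-0.08,0,0],[-0.16,0,0],[-0.2,0,0],[-0.2,0,0],[-0.2,0,0]], angular=[[0,0,0],[0,0,0],[0,0,0],[0,0,0],[0,0,0]], claw=0.3)

```text
time: 5.4
tool_pos: [0.5805, 0.1559, 0.4489]
tcp_rot: [0.522, 0.478, -0.518, 0.48]
force: [0.3, -0.3, -0.5]
grip_width: 0.0595
```

```bash
python3 - <<'E'
from st import *
RL=Rt(p,p[3])@FL; r=pt(p,[0,0,.31]); up=-RL[:,0]
rows(P0,R0,[(r+up*.1,RL),(r,RL)])
E
```

```text
5.4 [0.5805 0.1559 0.4489] F [ 0.3 -0.3 -0.5] M [ 0.05 -0.    0.02] w 0.0595 q [ 0.19  0.26  1.09 -0.    1.79  1.84]
[[0.006, 0.997, -0.082], [0.001, -0.082, -0.997], [-1.0, 0.005, -0.001]]
[0.131, 0.003, 0.542] [-0.001, 0.236, -0.004]
[0.318, 0.002, 0.469] [-0.001, 0.236, -0.004]
```

>>> step_arm(xyz=[[0,0,0.08],[0,0,0.16],[0,0,0.24],[0,0,0.32],[0,0,0.4]], angular=[[0,0,0],[0,0,0],[0,0,0],[0,0,0],[0,0,0]])

```text
time: 5.82
tool_pos: [0.5624, -0.0449, 0.4442]
tcp_rot: [-0.519, -0.48, 0.521, -0.478]
force: [0.9, -1.0, 0.8]
grip_width: 0.0596
```

>>> step_arm(xyz=[[0,0,0.05],[0.04,0,0.1],[0.08,0,0.142],[0.13,0,0.142],[0.13,0,0.142]], angular=[[0,0.06,0],[0,0.12,0],[0,0.18,0],[0,0.236,-0.004],[0,0.236,-0.004]])

```text
time: 6.23
tool_pos: [0.5546, -0.1174, 0.3727]
tcp_rot: [0.606, 0.563, -0.42, 0.373]
force: [-0.0, 0.8, -2.6]
grip_width: 0.0597
```

```bash
python3 look.py 4; python3 - <<'E'
from now import *
RL=Rt(p,p[3])@FL; r=pt(p,[0,0,.31]); up=-RL[:,0]
rows(P0,R0,[(r+up*.05,RL),(r,RL)])
E
```

```text
6.23 [ 0.5546 -0.1174  0.3727] F [-0.   0.8 -2.6] M [-0.23 -0.01  0.05] w 0.0597 q [-0.49  0.29  1.28  0.34  1.73  1.2 ]
[[0.013, 0.996, -0.089], [0.368, -0.088, -0.926], [-0.93, -0.021, -0.368]]
[0.093, 0.008, -0.005] [-0.005, -0.0, 0.006]
[0.193, 0.009, -0.005] [-0.005, -0.0, 0.006]
```

View pics/look4.png

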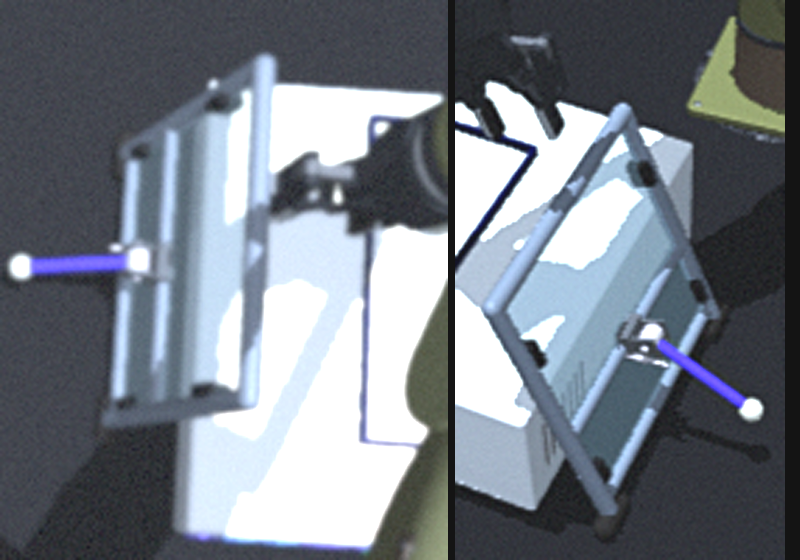

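The kickstand stays down and the jaws are lined up above the tube. I'll descend onto it.

>>> step_arm(xyz=[[0.03,0.005,-0.003],[0.06,0.008,-0.005],[0.09,0.008,-0.005],[0.12,0.008,-0.005],[0.12,0.008,-0.005]], angular=[[-0.005,0,0.006],[-0.005,0,0.006],[-0.005,0,0.006],[-0.005,0,0.006],[-0.005,0,0.006]])

```text
time: 6.75
tool_pos: [0.5629, -0.0871, 0.3258]
tcp_rot: [0.605, 0.561, -0.412, 0.386]
force: [-0.8, -0.8, -0.9]
grip_width: 0.06
```

>>> step_arm(xyz=[[0.02,0,0],[0.04,0,0],[0.06,0,0],[0.072,0,0],[0.072,0,0]], angular=[[0,0,0],[0,0,0],[0,0,0],[0,0,0],[0,0,0]])

```text
time: 7.17
tool_pos: [0.5639, -0.0767, 0.2911]
tcp_rot: [0.606, 0.561, -0.413, 0.385]
force: [0.1, -0.1, 0.4]
grip_width: 0.0599
```

```bash
python3 look.py 5; python3 - <<'E'
from now import *
RL=Rt(p,p[3])@FL; r=pt(p,[0,0,.31]); 
rows(P0,R0,[(r,RL)])
E
```

```text
7.17 [ 0.5639 -0.0767  0.2911] F [ 0.1 -0.1  0.4] M [-0.14  0.03  0.02] w 0.0599 q [-0.43  0.32  1.45  0.35  1.51  1.18]
[[0.03, 0.997, -0.069], [0.362, -0.076, -0.929], [-0.932, 0.003, -0.363]]
[0.005, -0.003, 0.003] [0.003, 0.0, -0.002]
```

View pics/look5.png

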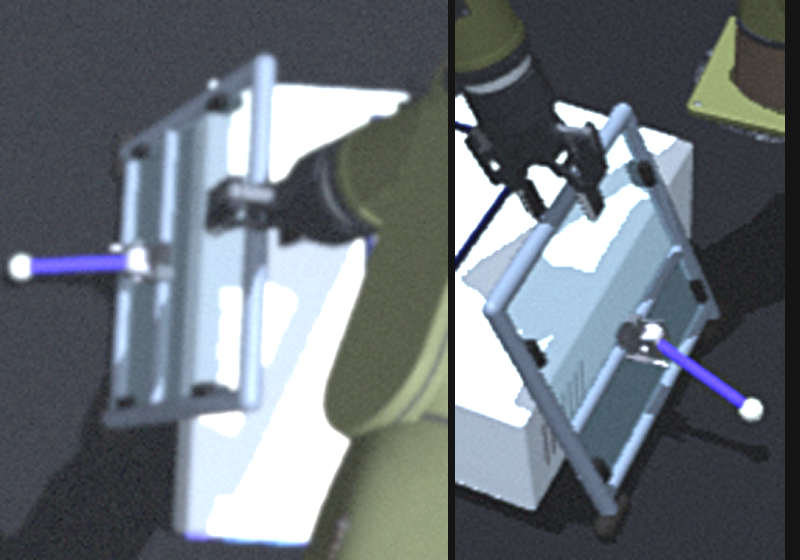

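The jaws straddle the tube at about (265,195) in the left pane and (560,200) in the right. Closing.

>>> step_arm(xyz=[[0.004,0,0.002],[0.004,0,0.002],[0.004,0,0.002],[0.004,0,0.002],[0.004,0,0.002]], angular=[[0,0,0],[0,0,0],[0,0,0],[0,0,0],[0,0,0]], claw=1)

```text
time: 7.68
tool_pos: [0.5649, -0.0783, 0.2907]
tcp_rot: [0.607, 0.559, -0.413, 0.386]
force: [-1.1, -2.7, 0.2]
grip_width: 0.0179
```

>>> step_arm(xyz=[[0,0,0],[0,0,0],[0,0,0],[0,0,0],[0,0,0]], angular=[[0,0,0],[0,0,0],[0,0,0],[0,0,0],[0,0,0]])

```text
time: 8.1
tool_pos: [0.5649, -0.078, 0.2907]
tcp_rot: [0.607, 0.559, -0.413, 0.386]
force: [-0.3, -4.0, 4.5]
grip_width: 0.0183
```

```bash
python3 - <<'E'
from st import *
# rotate about tipping axis from lean p[3] to 0, rigid: relative motion in current tool frame
a=np.array([p[0],p[1],.012]); 
for f in np.arange(.1,1.06,.1):
    Q=Ro.from_rotvec(-xv*p[3]*f).as_matrix(); rows(P0,R0,[(a+Q@(P0-a),Q@R0)])
E
```

```text
8.1 [ 0.5649 -0.078   0.2907] F [-0.3 -4.   4.5] M [-0.43  0.12 -0.03] w 0.0183 q [-0.43  0.32  1.45  0.35  1.51  1.17]
[[0.034, 0.997, -0.069], [0.36, -0.076, -0.93], [-0.932, 0.006, -0.362]]
[0.0, 0.0, -0.022] [-0.0, -0.024, -0.0]
[0.002, 0.0, -0.044] [-0.0, -0.047, -0.0]
[0.004, 0.0, -0.067] [-0.0, -0.071, -0.0]
[0.007, 0.0, -0.089] [-0.0, -0.095, -0.0]
[0.01, 0.0, -0.11] [-0.001, -0.118, -0.001]
[0.015, 0.001, -0.132] [-0.001, -0.142, -0.001]
[0.02, 0.001, -0.154] [-0.001, -0.166, -0.001]
[0.026, 0.001, -0.175] [-0.001, -0.189, -0.001]
[0.033, 0.001, -0.196] [-0.001, -0.213, -0.001]
[0.041, 0.001, -0.217] [-0.001, -0.237, -0.001]
```

>>> step_arm(xyz=[[0,0,-0.022],[0.002,0,-0.044],[0.004,0,-0.067],[0.007,0,-0.089],[0.01,0,-0.11]], angular=[[0,-0.024,0],[0,-0.047,0],[0,-0.071,0],[0,-0.095,0],[-0.001,-0.118,-0.001]])

```text
time: 8.52
tool_pos: [0.569, -0.0238, 0.3056]
tcp_rot: [0.565, 0.522, -0.467, 0.436]
force: [2.8, 0.3, -3.1]
grip_width: 0.0182
```

```bash
python3 st.py
```

```text
8.52 [ 0.569  -0.0238  0.3056] F [ 2.8  0.3 -3.1] M [-0.07 -0.27 -0.13] w 0.0182 q [-0.23  0.27  1.44  0.18  1.46  1.39]
[[0.019, 0.997, -0.073], [0.183, -0.075, -0.98], [-0.983, 0.005, -0.184]]
```

>>> step_arm(xyz=[[0,0,-0.022],[0.002,0,-0.044],[0.004,0,-0.067],[0.007,0,-0.089],[0.01,0,-0.11]], angular=[[0,-0.024,0],[0,-0.047,0],[0,-0.071,0],[0,-0.095,0],[-0.001,-0.118,-0.001]])

```text
time: 8.93
tool_pos: [0.5734, 0.0317, 0.3106]
tcp_rot: [0.519, 0.48, -0.517, 0.483]
force: [3.5, 1.0, -1.7]
grip_width: 0.0181
```

>>> step_arm(xyz=[[0,0,0],[0,0,0],[0,0,0],[0,0,0],[0,0,0]], angular=[[0,0,0],[0,0,0],[0,0,0],[0,0,0],[0,0,0]])

```text
time: 9.35
tool_pos: [0.573, 0.0295, 0.3106]
tcp_rot: [0.519, 0.48, -0.517, 0.482]
force: [4.0, 0.8, -0.3]
grip_width: 0.0182
```

```bash
python3 look.py 6
```

```text
9.35 [0.573  0.0295 0.3106] F [ 4.   0.8 -0.3] M [ 0.35 -0.52 -0.09] w 0.0182 q [-0.02  0.26  1.41  0.    1.46  1.62]
[[0.003, 0.997, -0.074], [0.0, -0.074, -0.997], [-1.0, 0.003, -0.001]]
```

View pics/look6.png

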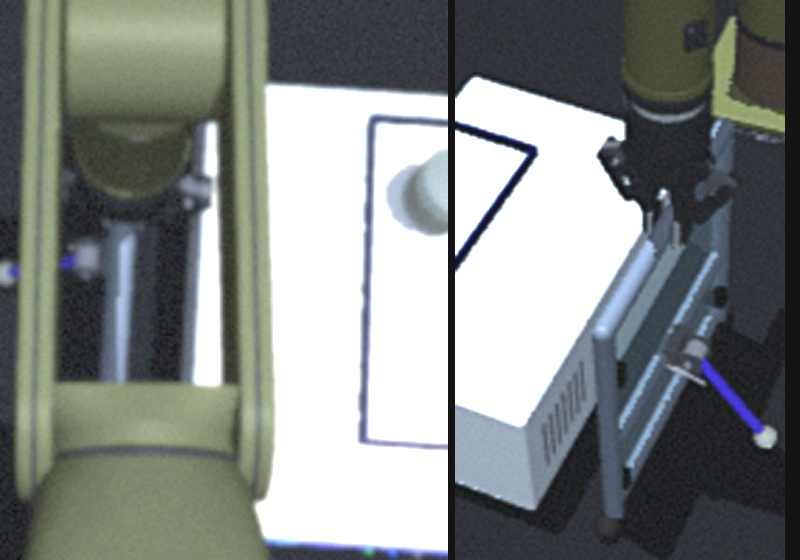

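The shield stands upright with the kickstand down. The ball is at (765,436), the far foot at (608,527) and the far top corner at (605,330) in the right pane. I'll compare these with the upright model and get the loads on the two feet.

```bash
python3 - <<'E'
from now import *
from bench import get_image
s6=dict(np.load("scene6.npz"))
c=lambda u,v:np.array([205+(u-455)/2.8,100+v/2.8])
F=[.14,0,.31];ff=[.14,0,.012]
obs=dict(ball=c(765,436),far=c(608,527),corner=c(605,330))
for l in(-3,0,3):
    q=p.copy();q[3]=np.radians(l)
    print(l,*[(n,(proj(s6,pt(q,m))-obs[n]).round(1)) for n,m in(("ball",leg(2.3)),("far",ff),("corner",F))])
W=[]
for i in range(6):
    d=get_image("scene"); s=monitor.get_state(); W.append(np.r_[s["tool_pos"]*1000,s["force"],s["moment"]])
W=np.array(W);print(W.mean(0).round(2),W.std(0).round(2))
E
```

```text
-3 ('ball', array([-1. ,  0.5])) ('far', array([ 1. , -5.1])) ('corner', array([5. , 2.5]))
0 ('ball', array([-1.2, -0.7])) ('far', array([ 1. , -5.1])) ('corner', array([-1. ,  0.4]))
3 ('ball', array([-1.4, -1.9])) ('far', array([ 1. , -5.1])) ('corner', array([-6.8, -1.5]))
[ 5.7280e+02  2.9620e+01  3.1073e+02  3.2800e+00  9.5000e-01 -9.4000e-01
  3.3000e-01 -5.5000e-01 -1.2000e-01] [0.05 0.12 0.03 0.31 0.43 0.47 0.04 0.01 0.04]
```

```bash
python3 - <<'E'
from h import *
p=np.load("p.npy");im=np.zeros((590,800,3),np.uint8)
for i,n in enumerate((5,6)):
    d=dict(np.load(f"scene{n}.npz")); C=d["color"]
    f=lambda r0,c0,w,h,k:cv2.convertScaleAbs(cv2.resize(C[r0:r0+h,c0:c0+w],None,fx=k,fy=k,interpolation=cv2.INTER_CUBIC),alpha=2.5,beta=40)
    im[0:294,i*400:i*400+392]=f(265,235,56,42,7); im[296:590,i*400:i*400+392]=f(195,270,56,42,7)
    q=p.copy(); q[3]*=(n==5)
    for m in(.14,-.14): print(n,m,proj(d,pt(q,[m,0,.012])).round(1))
cv2.imwrite("pics/feet.png",im)
E
```

```text
5 0.14 [260.7 283.1]
5 -0.14 [297.3 213.4]
6 0.14 [260.7 283.1]
6 -0.14 [297.3 213.4]
```

View pics/feet.png

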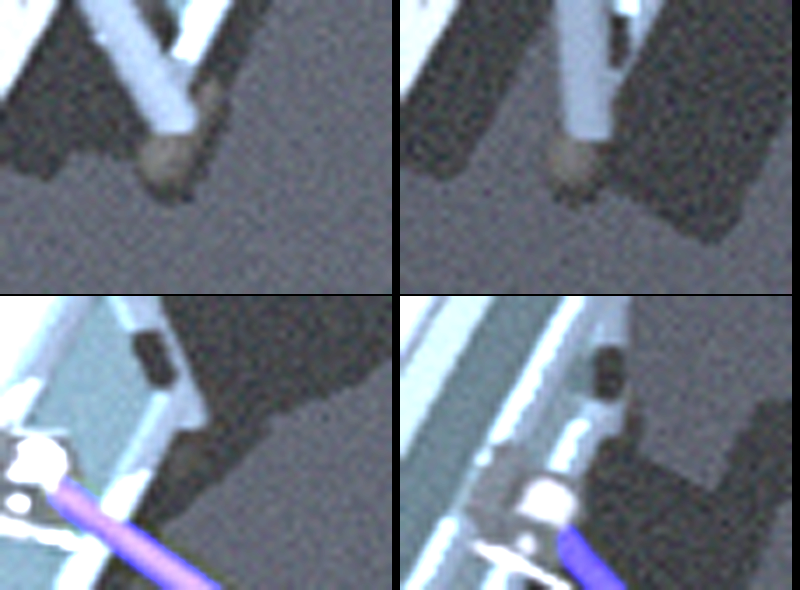

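```bash
python3 - <<'E'
from h import *
from scipy.optimize import least_squares
p=np.load("p.npy"); s=dict(np.load("scene6.npz")); s5=dict(np.load("scene5.npz"))
for d,a,b in((s5,(259,288.6),(296.5,218.5)),(s,(260,288.6),(303,213.5))): print([onz(d,*u,.012).round(3) for u in(a,b)])
print([pt(p,[m,0,.012]).round(3) for m in(.14,-.14)])
# depth along far post (upright) and pixel of it
for v in range(225,292,6):
    for u in (258,261): print((u,v),dep(s,u,v,s["range_z"][v,u]).round(3),end=' ')
    print()
for n,d in((5,s5),(6,s)):
    u,v=np.meshgrid(np.arange(250,272),np.arange(278,296)); z=d["range_z"][v,u]
    P=np.array([dep(d,a,b,c) for a,b,c in zip(u.ravel(),v.ravel(),z.ravel())]); m=(P[:,2]>.006)&(P[:,2]<.022); print(n,m.sum(),P[m].mean(0).round(3),P[m].min(0).round(3),P[m].max(0).round(3))
E
```

```text
[array([0.73 , 0.021, 0.012]), array([0.453, 0.045, 0.012])]
[array([0.729, 0.023, 0.012]), array([0.426, 0.058, 0.012])]
[array([0.711, 0.019, 0.012]), array([0.432, 0.041, 0.012])]
(258, 225) [0.72  0.023 0.296] (261, 225) [0.715 0.028 0.292] 
(258, 231) [0.718 0.021 0.269] (261, 231) [0.717 0.028 0.27 ] 
(258, 237) [0.721 0.021 0.247] (261, 237) [0.717 0.028 0.246] 
(258, 243) [0.723 0.021 0.224] (261, 243) [0.714 0.026 0.215] 
(258, 249) [0.72  0.02  0.194] (261, 249) [0.718 0.027 0.194] 
(258, 255) [0.722 0.019 0.169] (261, 255) [0.716 0.026 0.165] 
(258, 261) [0.72  0.018 0.137] (261, 261) [0.721 0.027 0.143] 
(258, 267) [0.719 0.017 0.107] (261, 267) [0.722 0.026 0.116] 
(258, 273) [0.721 0.017 0.08 ] (261, 273) [0.724 0.027 0.089] 
(258, 279) [0.717 0.014 0.04 ] (261, 279) [0.721 0.025 0.053] 
(258, 285) [0.725 0.016 0.022] (261, 285) [0.722 0.024 0.022] 
(258, 291) [0.74  0.021 0.015] (261, 291) [0.736 0.029 0.013] 
5 80 [0.721 0.022 0.017] [0.693 0.006 0.007] [0.74  0.036 0.022]
6 80 [0.723 0.025 0.016] [0.69  0.01  0.006] [0.743 0.035 0.022]
```

The far post is vertical: its x stays at about 0.72 at all heights. The foot hasn't moved and the lean is about 0°. I'll make a 1 mm correction to relieve the sideways load and seat both feet firmly.

>>> step_arm(xyz=[[0.001,0.001,0],[0.002,0.002,0],[0.002,0.002,0],[0.002,0.002,0],[0.002,0.002,0]], angular=[[0,0,0.002],[0,0,0.002],[0,0,0.002],[0,0,0.002],[0,0,0.002]])

```text
time: 10.17
tool_pos: [0.5733, 0.03, 0.3105]
tcp_rot: [0.519, 0.48, -0.516, 0.483]
force: [-0.7, -0.4, 5.8]
grip_width: 0.018
```

```bash
cat > av.py <<'E'
from now import *
from bench import get_image
W=[]
for i in range(6):
    d=get_image("scene"); s=monitor.get_state(); W.append(np.r_[s["tool_pos"]*1000,s["force"],s["moment"]])
print(np.mean(W,0).round(2),Ro.from_quat(s["tcp_rot"]).as_matrix().round(4).tolist(),s["time"])
E
python3 av.py
```

```text
[ 5.7327e+02  3.0040e+01  3.1053e+02 -6.0000e-02  5.3000e-01  5.3900e+00
  2.8000e-01  2.0000e-02 -1.5000e-01] [[0.0061, 0.9973, -0.0726], [-0.0005, -0.0726, -0.9974], [-1.0, 0.0061, 0.0001]] 10.4667
```

Fx and My are now about 0 with 5.4 N downward, so both feet are loaded evenly. One last full look before handing in.

```bash
python3 -c "
from bench import get_image;import cv2
cv2.imwrite('pics/final.png',get_image('scene')['color'])"
```

```text
(no output)
```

View pics/final.png

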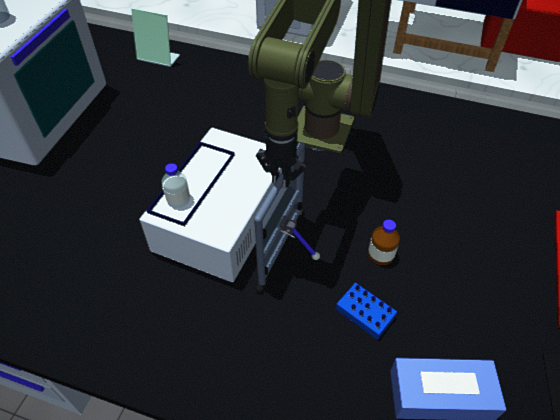

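The shield is upright in the gripper, clear of the module, with the kickstand down (ball at (316,256)). The bottles and the rack are where they started.

```bash
python3 -c "
from bench import job;print(job.close_job())"
```

```text
the job is handed in; nothing more can be done
None
```

The job is handed in with the arm still holding the shield upright on its feet by the top tube. The kickstand is down at its stop. The robot's clock stood at about 10.5 s of the 64 s allowed.

- **Kickstand:** I swung the ball out along its arc between the part-open fingers while the shield stayed leaning. Once past centre it went down to its stop. Both cameras put the ball within about 2 px of the 2.30 rad position.
- **Upright:** In the last measurements, the lean was 0° to within about 0.5° and the far post was vertical. The frame was clear of the module and the kickstand ball was off the bench.
- **Feet:** After a 1 mm correction the arm pressed down with about 5.4 N, with sideways force and tilting moment along the shield close to zero. That suggests both feet carry load evenly. I did not see the near foot's contact directly.
- **Bottles and rack:** They look unmoved in the final picture.

**Check that disagreed:** the far foot appeared about 5 px lower in the image than my fitted model predicted. It was the same before and after the lift. Depth readings on the post agreed with the model, so I took it as an error in the fit rather than movement. A small moment of about 0.28 N m across the shield remained at the grip.

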